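Clear the way and draw out the coil drawer

TASK

The metal project box has been left in front of the wide parts drawer. Slide the box aside along the mat, without lifting or tipping it, until it is out of the drawer's way; then hook a fingertip behind the drawer's front lip and draw the drawer out to its stop, without gripping the lip and without the drawer shoving the box. Leave the drawer out, and the two narrow drawers and everything else on the bench as they are.

Things in the scene. Friction and masses are not known exactly. Their poses are not given: they have to be found in the camera images.
- wide_unit: Grey steel parts-drawer unit with ONE wide white drawer, fixed on the mat (mat top 3 mm above the table, z = 0.003), 180 deep x 140 wide x 60 mm tall. Origin: centre of its underside. The drawer slides out along its -x axis. Front edge of the shell at x = -90 mm. Stands either left or right of the narrow unit.
- wide_drawer (a joint): How far the wide drawer is out, m: 0 shut, 0.10 at its stop; starts at 0 to 0.012. About 2 N of friction; stays where left. 124 mm wide. Even when shut its open scoop sticks out of the shell: a trough 50 mm long along the slide, from the lip back to a wall 45 mm high, 118 mm wide inside, floor 9 mm above the mat, side walls 25 mm high.
- wide_lip (a point): On the wide drawer's front lip: middle of its width, top edge (32 mm above the mat), inner side (the side a fingertip hooks); moves with the drawer, 142 mm in front of the unit's origin at joint 0. The lip is an upright wall right across the front, 4 mm thick; a steel card-holder plate 2 mm thick covers its outer face, not to be gripped or pressed.
- narrow_unit: The same grey shell (180 x 140 x 60 mm, same origin and axes, same scoop fronts and heights) but with TWO narrow white drawers side by side, each 58 mm wide and shut or up to 20 mm ajar. Both are to be left as they are.
- narrow_left_lip (a point): Middle of the top edge of the lip of the narrow unit's +y drawer.
- narrow_right_lip (a point): Middle of the top edge of the lip of the narrow unit's -y drawer.
- project_box: Die-cast aluminium box with a screwed lid, loose, 119 (its x) x 94 (its y) x 34 mm, about 0.2 to 0.45 kg, standing flat on the mat 5 to 50 mm in front of the wide drawer's lip, squarely in its path and turned up to 0.3 rad. Origin: centre of its underside. Too broad to grasp; slides on the mat when pushed low on a side.
- plug_coil: Coil on a red-brown former standing upright on a 34 mm square black base, 52 mm tall, on the mat in front of the narrow unit. Origin: centre of its underside. Bystander.
- wire_spool: Spool of copper wire with black flanges, 54 mm across, 28 mm tall, standing on top of the narrow unit. Origin: centre of its underside. Bystander.
- screwdriver: Screwdriver with a grey handle, 170 mm long, lying on the mat on the far right, pointing away from the robot. Origin: under its middle. Bystander.
- meter: Black and grey handheld multimeter, 150 x 78 x 33 mm, 41 mm tall at its dial, lying on the mat on the far left. Origin: centre of its underside. Bystander.
- flux_jar: Amber jar with a dark lid, 56 mm across, 45 mm tall, on the mat on the far right. Origin: centre of its underside. Bystander.
- battery: Small block battery standing on end, 17.5 x 26 x 48 mm, on the mat to the right of the drawer units. Origin: centre of its underside. Bystander.
- breadboard: White solderless breadboard, 82 x 55 x 9 mm (parts on it to 18 mm), flat on the mat to the left of the drawer units. Origin: centre of its underside. Bystander.
Mind the look-alikes: they are no part of the job. What is shaped like the project_box but orange or red is not meant.

How it is judged:
At the end, for the whole second after the job is handed in: The wide drawer stands within 6 mm of its stop; the project box lies flat and at rest on the bench, out of the drawer's path and not touching the drawer (value of joint wide_drawer above 0.094 m and contact force between wide_drawer and project_box below 0.1 N and (y of project_box in the frame of wide_unit above 0.09 m or y of project_box in the frame of wide_unit below -0.09 m or x of project_box in the frame of wide_unit below -0.28 m) and angle between project_box's own z axis and vertical below 0.05 rad and height (world z) of project_box below 0.008 m and linear speed of project_box below 0.01 m/s).
It fails at once if the project box is lifted (over 10 mm) or tipped (over 0.3 rad) (height (world z) of project_box above 0.016 m or angle between project_box's own z axis and vertical above 0.3 rad).
It fails at once if the drawer, being drawn out (beyond 20 mm), shoves the project box (value of joint wide_drawer above 0.02 m and contact force between wide_drawer and project_box above 0.3 N).
It fails at once if the lip is gripped: the fingers press on its front plate (over 8 N) (contact force between the fingers and wide_drawer_c0 above 8 N).
It fails at once if a narrow drawer is moved more than 8 mm (distance of any of narrow_left_lip, narrow_right_lip from where it was at the start of the episode above 0.008 m).
It fails at once if a bystander is moved more than 20 mm or knocked over (tilted over 0.5 rad) (distance of any of plug_coil, wire_spool, screwdriver, meter, flux_jar, battery, breadboard from where it was at the start of the episode above 0.02 m or angle between any of plug_coil, battery, flux_jar's own z axis and vertical above 0.5 rad).
It also fails if it takes over 42 s, if anything falls off the work surface, if the arm or the gripper's body presses on something with over 40 N, if the wrist force passes 120 N, or if a joint passes its speed limit or range.

ROBOT

A 7-joint arm with a two-finger parallel gripper is mounted at the origin on the work surface. World frame = base frame: x ahead of the robot, y to its left, z up, the work surface at z = 0. Lengths are in m, angles in rad, forces in N, time in s.
With the tool pointing down it reaches from about 0.4 to 0.85 m from the base axis. Payload 10.4 kg.
Tool frame: the origin (TCP) lies midway between the tips of the shut fingers; the grasp point (between the pads) lies 19 mm behind it; z points along the fingers, y is the direction in which the jaws open and shut (so a half turn about z gives the same grasp; the last joint's range is limited). The gripper opens to 87 mm and grips with 3 to 60 N. Pads are 19 mm wide; open, the fingers measure 117 mm over their backs; the gripper's body (75 mm by 190 mm) begins 51 mm behind the grasp point.
Start: joints at [-1.192, 0.332, -0.065, 1.46, 0.022, 1.35, -0.088], TCP at [0.244, 0.575, 0.223] pointing down, gripper open.
Joint ranges: [-2.6, 2.6], [-0.5, 2.12], [-1.47, 1.34], [0.16, 2.42], [-1.27, 4.41], [0.06, 2.06], [-2.6, 2.6]. Speed limits (rad/s): [2.22, 2.22, 2.79, 2.79, 3.14, 3.14, 3.14].

INTERFACE

Orientations are given as a unit quaternion [x, y, z, w].
In Python, from bench import r gives the robot as it stands.
- The arm moves only by the tool step_arm, never from a script. Its argument "increments" is a list of rows, each a list of 2 entries, a list of its own where there are three numbers: the shift along the tool's x, y, z in m, then the turn, a rotation vector about the tool's x, y, z in rad. A call has 1 to 5 rows; each row is the pose to reach, as a shift and turn from the pose measured when the call began, along the tool's axes at that moment; what a row does not reach only later rows make up. A row lasts 1/10 s, in which the tool goes at most 50 mm and 8.59 degrees, less where a joint would pass 70% of its speed; a pose out of reach is approached as far as the arm can. A call with a gripper value outside its range is refused whole. "hand" is the closure, from -1 (fully open) to 1 (shut), so that 0 is half open, set as the call begins (left out, the last holds). The fingers move at their own pace and stop on an object; "grip_force" is the grip in N (left out, the last holds). Time passes only in rows, so rows that repeat a pose let the fingers close. It gives the time, the measured TCP pose, the force and the opening at its end, in the units of the state.
- r.read_state(): the state, without advancing time (a new reading comes with each control period).
- r.camera(name): name is "side" or "top"; returns a dict with "pixels" (420x560x3 uint8, blue, green, red), "camera_matrix" (3x3 intrinsics, pixels), "k1" (the pictures are not rectified: a ray, as slopes to the right and down, at radius r is drawn at 1 + k1 r^2 times it, then the intrinsics apply), "extrinsics" (4x4, takes a point from camera to world coordinates). Camera axes: x right, y up, looking along -z (the intrinsics and any distortion apply to the point x, -y, -z); pixel columns grow to the right and rows downward; lengths in m; the calibration is good to about 2 mm. A picture is of the moment at which its call begins. There is no depth.
- r.close_job(): hands the job in, once; it reports no verdict.
The state is a dict: "time": time; "joint_positions": joint angles; "joint_vel": joint speeds; "joint_torque": joint torques, N m; "ee_pos": TCP position; "eef_rot": TCP orientation; "ft_force": force on the tool from outside, world axes, zero at the start; "torque": the same for the moment, N m; "width": finger opening in m.
Only numpy, scipy, OpenCV 4.12 (cv2) and the standard library are available. Lean on these libraries where they do the work, as an engineer would, in place of code of your own. Each camera call takes 0.05 s, during which the arm holds its last target.

## Working session

There is one attempt and no reset: what is moved stays moved. The work goes in short steps, Python scripts to look and compute and a tool call to move; the robot and the scene stay as the last step left them, time stands still between calls to the robot, and variables do not carry over. Pictures are saved under pics/ and viewed, and the job is handed in when it is done.

Besides the shell and the picture viewer there is one more tool, called after ">>>" as name(argument=value, ...), one argument or row to a line, values as JSON. step_arm: Moves the arm, as the interface text tells. Its arguments: {"type":"object","properties":{"increments":{"type":"array"},"hand":{"type":"number"},"grip_force":{"type":"number"}},"required":["increments"]}

```bash
ls; mkdir -p pics
cat > h.py <<'E'
import numpy as np,cv2
from bench import r
def snap(n,f):
    c=r.camera(n); np.savez(''+f+'.npz',**{k:np.array(v) for k,v in c.items()})
    cv2.imwrite('pics/'+f+'.png',np.array(c['pixels'])); return c
def load(f): return dict(np.load(''+f+'.npz'))
def ray(c,uv):
    K=np.array(c['camera_matrix']);k=float(c['k1']);E=np.array(c['extrinsics'])
    u=np.atleast_2d(np.array(uv,float))
    d=np.c_[(u[:,0]-K[0,2])/K[0,0],(u[:,1]-K[1,2])/K[1,1]]
    p=d.copy()
    for _ in range(30): p=d/(1+k*(p**2).sum(1,keepdims=True))
    v=np.c_[p[:,0],-p[:,1],-np.ones(len(p))]@E[:3,:3].T
    return E[:3,3],v
def plane(c,uv,z):
    o,v=ray(c,uv); t=(z-o[2])/v[:,2]; return o+t[:,None]*v
def tri(c1,u1,c2,u2):
    o1,v1=ray(c1,u1);o2,v2=ray(c2,u2);v1=v1[0];v2=v2[0]
    s=np.linalg.lstsq(np.c_[v1,-v2],o2-o1,rcond=None)[0]
    a=o1+s[0]*v1;b=o2+s[1]*v2
    return (a+b)/2,np.linalg.norm(a-b)
def proj(c,P):
    K=np.array(c['camera_matrix']);k=float(c['k1']);E=np.array(c['extrinsics'])
    q=(np.atleast_2d(P)-E[:3,3])@E[:3,:3]; s=np.c_[q[:,0],-q[:,1]]/-q[:,2:]
    s=s*(1+k*(s**2).sum(1,keepdims=True)); return np.c_[s[:,0]*K[0,0]+K[0,2],s[:,1]*K[1,1]+K[1,2]]
E
python3 - <<'E'
from h import *
for n in('top','side'):
    c=snap(n,n+'0'); print(c['camera_matrix'],c['k1'],c['extrinsics'])
print(r.read_state())
E
```

```text
pics
[[434.69282209   0.         278.50871991]
 [  0.         434.69282209 205.737872  ]
 [  0.           0.           1.        ]] -0.035232676480736365 [[-0.02136494  0.99377409 -0.10934624  0.44614753]
 [-0.99970672 -0.01998797  0.01367351  0.02627461]
 [ 0.01140277  0.10960631  0.99390967  1.21709834]
 [ 0.          0.          0.          1.        ]]
[[520.6990471    0.         271.62793445]
 [  0.         520.6990471  206.03648123]
 [  0.           0.           1.        ]] -0.062247397999138136 [[ 0.97409512  0.17686931 -0.14091111  0.30299563]
 [-0.22577734  0.72543898 -0.65020218 -1.14095489]
 [-0.0127784   0.66517331  0.74657965  1.39180841]
 [ 0.          0.          0.          1.        ]]
{'time': 0.1, 'joint_positions': array([-1.19160548,  0.33278775, -0.06471797,  1.46084467,  0.02157496,
        1.34990681, -0.08850697]), 'joint_vel': array([-2.38603616e-03, -1.03175735e-03, -4.45329171e-05, -2.51919937e-03,
       -9.14875301e-05,  6.14921769e-04,  3.25480947e-04]), 'joint_torque': array([ 1.82839070e-03, -6.24542212e+01,  2.46594648e-02, -3.90716457e+01,
       -6.14408799e-02,  3.66505457e-02,  1.19772703e-04]), 'ee_pos': array([0.24426761, 0.57491543, 0.22185265]), 'eef_rot': array([ 1.99535288e-01,  9.79890441e-01, -6.16164982e-04, -1.11840929e-04]), 'ft_force': array([0.46891338, 0.93974515, 0.03026349]), 'torque': array([0.02293968, 0.03402016, 0.01432826]), 'width': 0.0871384626896031}
```

View pics/top0.png

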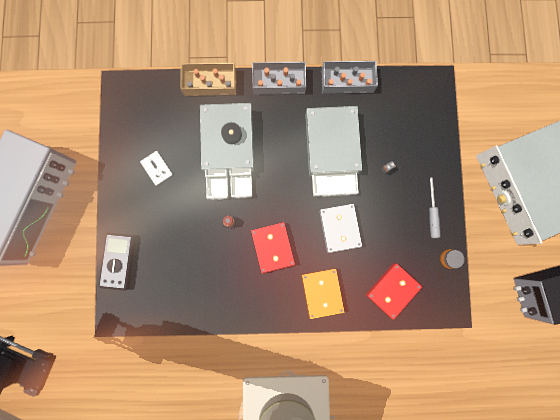

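View pics/side0.png

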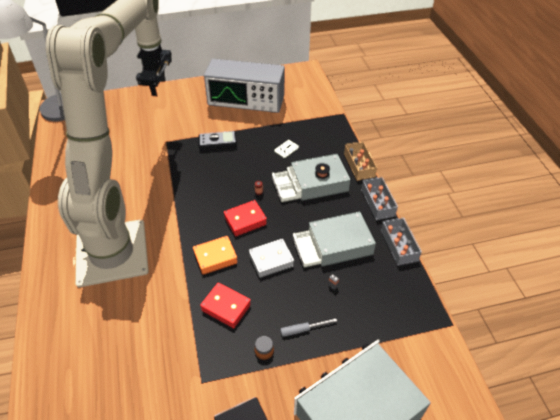

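The top view shows the wide unit at about (333,140), with its scoop at (335,184). The silver project box is at (341,228), and the red and orange boxes around it are decoys. There is free mat to the right, around (390,225).

Run:
```python
from h import *
a=load('top0')['pixels'][90:330,230:480]; cv2.imwrite('pics/ct.png',cv2.resize(a,None,fx=3.0,fy=2.5,interpolation=cv2.INTER_CUBIC)[:600,:800])
a=load('side0')['pixels'][200:330,190:390]; cv2.imwrite('pics/cs.png',cv2.resize(a,None,fx=4,fy=4,interpolation=cv2.INTER_CUBIC))
```

```text
(no output)
```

View pics/ct.png

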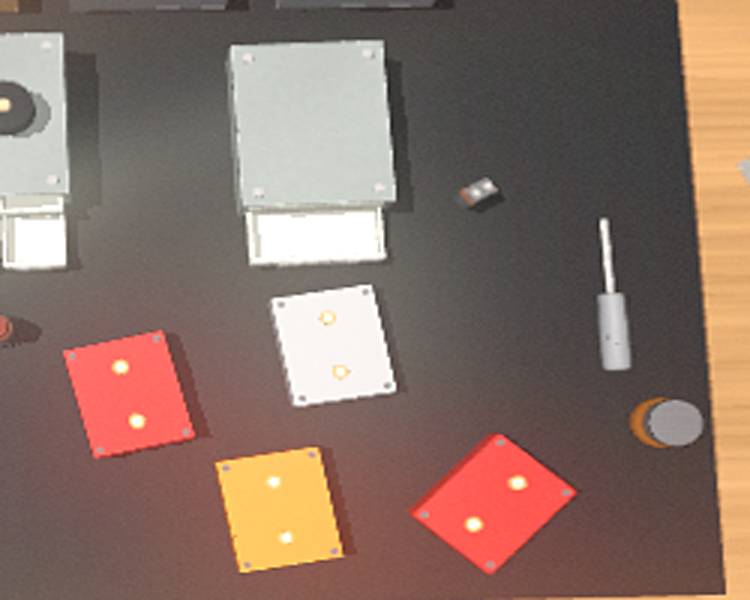

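View pics/cs.png

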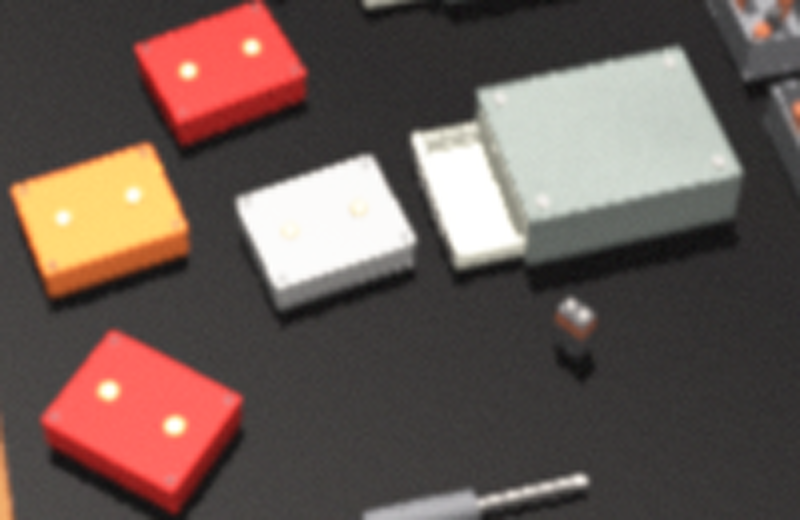

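Run:
```python
from h import *
t=load('top0');s=load('side0')
T=lambda l:np.array(l,float)/[3,2.5]+[230,90]
S=lambda l:np.array(l,float)/4+[190,200]
bt=T([(272,298),(372,286),(396,392),(295,406)]);bs=S([(371,156),(414,236),(283,288),(238,203)])
# match: top order TL(+x,+y),TR(+x,-y),BR(-x,-y),BL ; side: +x,+y=(371,156)
ut=T([(231,46),(384,41),(395,203),(237,208)]);us=S([(682,48),(740,172),(530,217),(478,92)])
lt=T([(249,265),(386,260)]);ls=S([(414,133),(460,264)])
for n,a,b,z in(('box',bt,bs,.037),('unit',ut,us,.063),('lip',lt,ls,.035)):
    P=plane(t,a,z)
    for i in range(len(a)):
        q,e=tri(t,a[i],s,b[i]); print(n,P[i].round(4),plane(s,b[i],z)[0].round(4),'tri',q.round(4),round(e,4))
    print(' mean top',P.mean(0).round(4),'sides',np.linalg.norm(P-np.roll(P,-1,0),axis=1).round(4))
P=plane(t,bt,.037); d=P[0]-P[3]+P[1]-P[2];print('box yaw',np.arctan2(d[1],d[0]))
P=plane(t,ut,.063); d=P[0]-P[3]+P[1]-P[2];y=np.arctan2(d[1],d[0]);print('unit yaw',y)
```

```text
box [ 0.5641 -0.105   0.037 ] [ 0.5615 -0.1116  0.037 ] tri [ 0.5639 -0.1057  0.0292] 0.002
box [ 0.5755 -0.1969  0.037 ] [ 0.5754 -0.1984  0.037 ] tri [ 0.5757 -0.1972  0.0353] 0.0001
box [ 0.4593 -0.2141  0.037 ] [ 0.463  -0.2228  0.037 ] tri [ 0.4618 -0.2163  0.0277] 0.0047
box [ 0.4463 -0.122   0.037 ] [ 0.4452 -0.1331  0.037 ] tri [ 0.4464 -0.1236  0.0242] 0.0002
 mean top [ 0.5113 -0.1595  0.037 ] sides [0.0927 0.1174 0.093  0.1191]
unit [ 0.8404 -0.0736  0.063 ] [ 0.8396 -0.0811  0.063 ] tri [ 0.8432 -0.0743  0.0545] 0.0003
unit [ 0.844  -0.2144  0.063 ] [ 0.8406 -0.2173  0.063 ] tri [ 0.8435 -0.2149  0.0599] 0.003
unit [ 0.6626 -0.2165  0.063 ] [ 0.6638 -0.2203  0.063 ] tri [ 0.6641 -0.2175  0.0589] 0.0015
unit [ 0.6597 -0.0737  0.063 ] [ 0.6589 -0.0869  0.063 ] tri [ 0.6627 -0.075   0.048 ] 0.0004
 mean top [ 0.7517 -0.1446  0.063 ] sides [0.1409 0.1814 0.1428 0.1807]
lip [ 0.6012 -0.0853  0.035 ] [ 0.6025 -0.0949  0.035 ] tri [ 0.6038 -0.0864  0.024 ] 0.0023
lip [ 0.6043 -0.2114  0.035 ] [ 0.6043 -0.232   0.035 ] tri [ 0.6085 -0.2162  0.0115] 0.0021
 mean top [ 0.6027 -0.1483  0.035 ] sides [0.1261 0.1261]
box yaw 0.14528860379241743
unit yaw 0.006068139719237154
```

```bash
cat >> h.py <<'E'
from scipy.spatial.transform import Rotation as R
def go(p,yaw=None,st=None):
    """tool-frame shift to world p; yaw=world angle of tool y, tool down"""
    st=st or r.read_state(); Q=R.from_quat(st['eef_rot']); d=Q.inv().apply(np.array(p)-st['ee_pos'])
    print('t',st['time'],'pos',np.round(st['ee_pos'],4),'F',np.round(st['ft_force'],1),'w',round(st['width'],4))
    print('shift',d.round(4))
    if yaw is not None:
        best=None
        for k in(0,np.pi):
            y=yaw+k; ty=np.array([np.cos(y),np.sin(y),0]);tz=np.array([0,0,-1.]);tx=np.cross(ty,tz)
            rv=(Q.inv()*R.from_matrix(np.c_[tx,ty,tz])).as_rotvec(); print('turn',rv.round(4))
E
python3 - <<'E'
from h import *
t=load('top0')
T=lambda l:np.array(l,float)/[3,2.5]+[230,90]
print('redL',plane(t,T([(163,332),(195,435),(66,350)]),.037).round(3))
print('redR',plane(t,T([(499,435),(412,514),(577,492)]),.037).round(3))
print('orange',plane(t,T([(318,449),(217,465)]),.037).round(3))
print('batt',plane(t,T([(470,185)]),.05).round(3))
go([.499,-.0755,.12],.145)
E
```

```text
redL [[ 0.529 -0.005  0.037]
 [ 0.417 -0.031  0.037]
 [ 0.511  0.083  0.037]]
redR [[ 0.411 -0.306  0.037]
 [ 0.329 -0.223  0.037]
 [ 0.348 -0.374  0.037]]
orange [[ 0.4   -0.141  0.037]
 [ 0.385 -0.05   0.037]]
batt [[ 0.684 -0.289  0.05 ]]
t 0.1 pos [0.2443 0.5749 0.2219] F [0.5 0.9 0. ] w 0.0871
shift [-0.4888 -0.4989  0.1025]
turn [-1.100e-03  7.000e-04  1.024e+00]
turn [-8.0000e-04 -1.3000e-03 -2.1176e+00]
```

>>> step_arm(
  increments=[
    [[-0.489, -0.499, 0.05], [0, 0, 1.024]],
    [[-0.489, -0.499, 0.05], [0, 0, 1.024]],
    [[-0.489, -0.499, 0.05], [0, 0, 1.024]],
    [[-0.489, -0.499, 0.05], [0, 0, 1.024]],
    [[-0.489, -0.499, 0.05], [0, 0, 1.024]],
  ],
  hand=0,
)

```text
time: 0.6
ee_pos: [0.3356, 0.3409, 0.2043]
eef_rot: [0.547, 0.837, -0.001, 0.0]
ft_force: [0.7, -0.3, -0.2]
width: 0.055
```

Run:
```python
from h import *
go([.499,-.0755,.12],.145); print(r.read_state()['joint_positions'])
```

```text
t 0.6 pos [0.3356 0.3409 0.2043] F [ 0.7 -0.3 -0.2] w 0.055
shift [-0.4469 -0.0173  0.0846]
turn [-0.0008  0.0008  0.2678]
turn [-1.2000e-03 -1.2000e-03 -2.8738e+00]
[-1.00683398  0.01736365  0.11947739  1.86596028 -0.00193374  1.25951964
 -0.47396198]
```

>>> step_arm(
  increments=[
    [[-0.447, -0.017, 0.04], [0, 0, 0.268]],
    [[-0.447, -0.017, 0.04], [0, 0, 0.268]],
    [[-0.447, -0.017, 0.04], [0, 0, 0.268]],
    [[-0.447, -0.017, 0.04], [0, 0, 0.268]],
    [[-0.447, -0.017, 0.04], [0, 0, 0.268]],
  ],
)

```text
time: 1.1
ee_pos: [0.4263, 0.1092, 0.1823]
eef_rot: [0.654, 0.756, -0.0, 0.0]
ft_force: [0.9, 1.3, 0.0]
width: 0.0439
```

Run:
```python
from h import *
go([.499,-.0755,.12],.145)
```

```text
t 1.1 pos [0.4263 0.1092 0.1823] F [0.9 1.3 0. ] w 0.0439
shift [-0.1932  0.0453  0.0624]
turn [-0.0005  0.0005 -0.0001]
turn [8.0000e-04 8.0000e-04 3.1415e+00]
```

>>> step_arm(
  increments=[
    [[-0.193, 0.045, 0.062], [0, 0, 0]],
    [[-0.193, 0.045, 0.062], [0, 0, 0]],
    [[-0.193, 0.045, 0.062], [0, 0, 0]],
    [[-0.193, 0.045, 0.062], [0, 0, 0]],
    [[-0.193, 0.045, 0.062], [0, 0, 0]],
  ],
)

```text
time: 1.6
ee_pos: [0.4984, -0.081, 0.119]
eef_rot: [0.656, 0.754, -0.002, 0.0]
ft_force: [-0.5, 0.3, 0.4]
width: 0.0433
```

Run:
```python
from h import *
go([.499,-.0755,.014],.145)
snap('top','top1');snap('side','side1')
```

```text
t 1.6 pos [ 0.4984 -0.081   0.119 ] F [-0.5  0.3  0.4] w 0.0433
shift [0.0057 0.0016 0.105 ]
turn [-0.0024  0.003  -0.0063]
turn [0.0048 0.0038 3.1353]
```

View pics/side1.png

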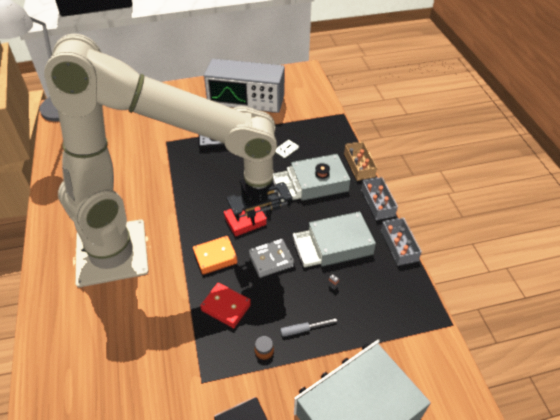

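View pics/top1.png

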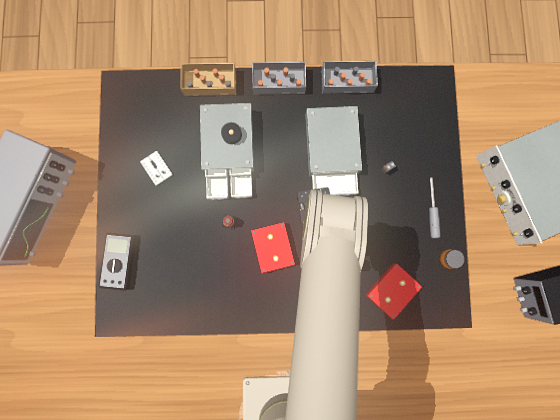

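The side view shows the gripper at about (265,195) above the gap to the left of the silver box (272,258). The top view is blocked by the arm. I'll lower now.

>>> step_arm(
  increments=[
    [[0.006, 0.002, 0.04], [0, 0, 0]],
    [[0.006, 0.002, 0.07], [0, 0, 0]],
    [[0.006, 0.002, 0.09], [0, 0, 0]],
    [[0.006, 0.002, 0.103], [0, 0, 0]],
    [[0.006, 0.002, 0.104], [0, 0, 0]],
  ],
)

```text
time: 2.2
ee_pos: [0.4982, -0.0697, 0.0146]
eef_rot: [0.655, 0.756, -0.002, -0.001]
ft_force: [-0.5, -0.1, 0.4]
width: 0.0434
```

Run:
```python
from h import *
go([.499+.0188,-.0755-.1287,.014],.145)
```

```text
t 2.2 pos [ 0.4982 -0.0697  0.0146] F [-0.5 -0.1  0.4] w 0.0434
shift [-0.1359  0.0002  0.0007]
turn [-0.0045  0.0007 -0.0019]
turn [1.1000e-03 7.1000e-03 3.1397e+00]
```

>>> step_arm(
  increments=[
    [[-0.01, 0, 0.001], [0, 0, 0]],
    [[-0.02, 0, 0.001], [0, 0, 0]],
    [[-0.03, 0, 0.001], [0, 0, 0]],
    [[-0.038, 0, 0.001], [0, 0, 0]],
    [[-0.046, 0, 0.001], [0, 0, 0]],
  ],
)

```text
time: 2.7
ee_pos: [0.5053, -0.1154, 0.0142]
eef_rot: [0.655, 0.756, -0.001, -0.001]
ft_force: [-1.5, 4.3, 3.7]
width: 0.0438
```

>>> step_arm(
  increments=[
    [[-0.008, 0, 0], [0, 0, 0]],
    [[-0.016, 0, 0], [0, 0, 0]],
    [[-0.024, 0, 0], [0, 0, 0]],
    [[-0.032, 0, 0], [0, 0, 0]],
    [[-0.04, 0, 0], [0, 0, 0]],
  ],
)

```text
time: 3.2
ee_pos: [0.5112, -0.1555, 0.0142]
eef_rot: [0.655, 0.756, -0.001, -0.001]
ft_force: [-0.7, 4.9, 4.5]
width: 0.0437
```

Run:
```python
from h import *
snap('side','side2')
go([.499+.0188,-.0755-.1287,.014],.145)
```

```text
t 3.25 pos [ 0.5112 -0.1572  0.0143] F [0.1 1.2 0.1] w 0.0436
shift [-0.0474 -0.0001  0.0004]
turn [-0.0033  0.0009 -0.0031]
turn [1.4000e-03 5.1000e-03 3.1385e+00]
```

View pics/side2.png

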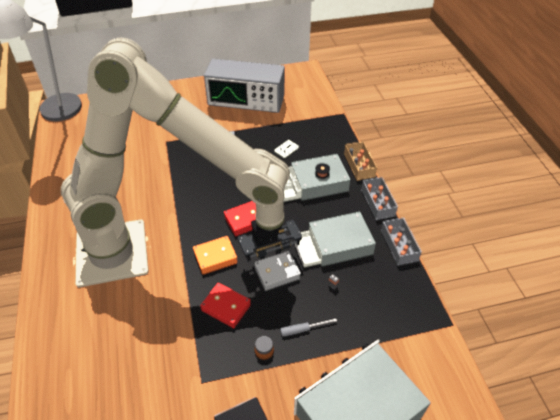

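The box is sliding flat: it is now at about (277,270), with the fingers against its left side at (270,243) and a push force of about 5 N. I'll keep pushing.

>>> step_arm(
  increments=[
    [[-0.008, 0, 0], [0, 0, 0]],
    [[-0.016, 0, 0], [0, 0, 0]],
    [[-0.024, 0, 0], [0, 0, 0]],
    [[-0.032, 0, 0], [0, 0, 0]],
    [[-0.04, 0, 0], [0, 0, 0]],
  ],
)

```text
time: 3.75
ee_pos: [0.5166, -0.1977, 0.0142]
eef_rot: [0.655, 0.755, -0.002, -0.001]
ft_force: [0.7, 1.1, -1.5]
width: 0.0438
```

>>> step_arm(
  increments=[
    [[-0.007, 0, 0], [0, 0, 0]],
    [[-0.014, 0, 0], [0, 0, 0]],
    [[-0.02, 0, 0], [0, 0, 0]],
    [[-0.023, 0, 0], [0, 0, 0]],
    [[-0.023, 0, 0], [0, 0, 0]],
  ],
)

```text
time: 4.25
ee_pos: [0.52, -0.2212, 0.0143]
eef_rot: [0.656, 0.755, -0.002, -0.001]
ft_force: [-0.2, 0.0, 0.8]
width: 0.0439
```

Run:
```python
from h import *
c=snap('side','side3');snap('top','top3')
a=c['pixels'][190:350,180:400]; cv2.imwrite('pics/cs3.png',cv2.resize(a,None,fx=3.6,fy=3.6,interpolation=cv2.INTER_CUBIC))
go([.6,-.15,.014],0)
```

```text
t 4.35 pos [ 0.52   -0.2207  0.0143] F [0.3 0.8 0.2] w 0.0435
shift [ 0.0588  0.0892 -0.0001]
turn [-0.0034  0.0019  0.1416]
turn [-2.9e-03 -5.1e-03 -3.0e+00]
```

View pics/cs3.png

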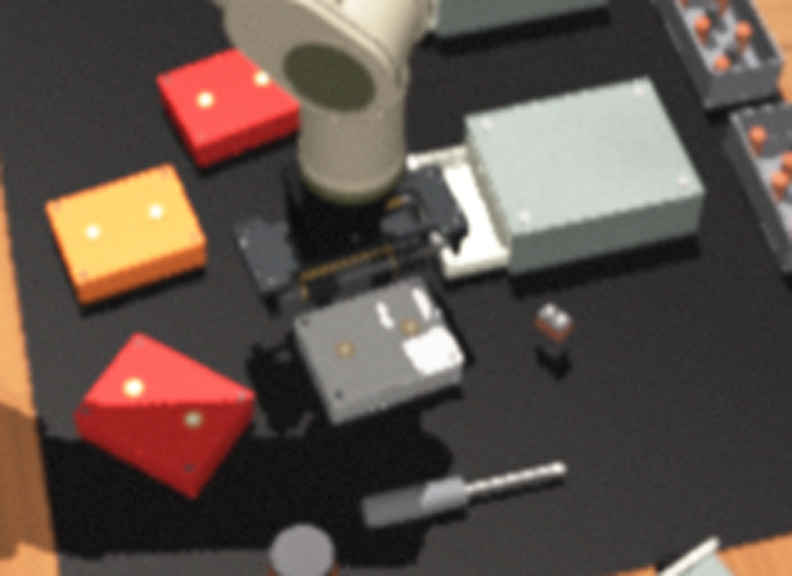

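View pics/top3.png

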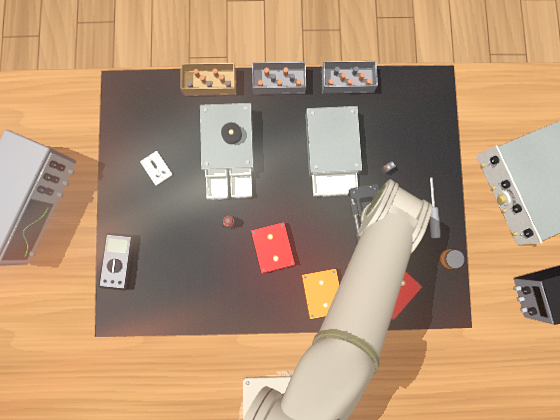

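Run:
```python
from h import *
s=load('side3')
P=plane(s,np.array([(296,322),(420,283),(463,360),(334,408)])/3.6+[180,190],.037)
print(P.round(3),P.mean(0).round(4))
```

```text
[[ 0.462 -0.251  0.037]
 [ 0.576 -0.237  0.037]
 [ 0.591 -0.322  0.037]
 [ 0.474 -0.342  0.037]] [ 0.5255 -0.2879  0.037 ]
```

The box is now at about (0.525, -0.28). Its nearest edge is at y ≈ -0.23, clear of the drawer's edge at y ≈ -0.207. I'll back off, lift, shut the fingers and turn.

>>> step_arm(
  increments=[
    [[0.015, 0, 0], [0, 0, 0]],
    [[0.03, 0, -0.005], [0, 0, 0]],
    [[0.03, 0, -0.05], [0, 0, 0]],
    [[0.03, 0, -0.09], [0, 0, 0]],
    [[0.03, 0, -0.11], [0, 0, 0]],
  ],
)

```text
time: 4.85
ee_pos: [0.5173, -0.19, 0.1275]
eef_rot: [0.655, 0.756, -0.001, 0.001]
ft_force: [0.8, 0.2, -0.6]
width: 0.0435
```

Run:
```python
from h import *
go([.633,-.147,.12],np.pi/2+.008); print(r.read_state()['joint_positions'])
```

```text
t 4.85 pos [ 0.5173 -0.19    0.1275] F [ 0.8  0.2 -0.6] w 0.0435
shift [0.0262 0.1206 0.0075]
turn [-0.0015  0.0021 -1.4365]
turn [2.2000e-03 1.5000e-03 1.7051e+00]
[-0.30490131  0.27866427  0.66874417  1.80943712 -0.18870919  1.11707353
  0.57038568]
```

>>> step_arm(
  increments=[
    [[0.026, 0.121, 0.0], [0, 0, -1.436]],
    [[0.026, 0.121, 0.0], [0, 0, -1.436]],
    [[0.026, 0.121, 0.0], [0, 0, -1.436]],
    [[0.026, 0.121, 0.0], [0, 0, -1.436]],
    [[0.026, 0.121, 0.0], [0, 0, -1.436]],
  ],
  hand=1,
  grip_force=10,
)

```text
time: 5.35
ee_pos: [0.6338, -0.145, 0.1269]
eef_rot: [0.329, 0.944, -0.002, -0.0]
ft_force: [-0.2, -0.8, -0.1]
width: 0.0112
```

Run:
```python
from h import *
go([.633,-.147,.12],np.pi/2+.008); print(r.read_state()['joint_positions'])
```

```text
t 5.35 pos [ 0.6338 -0.145   0.1269] F [-0.2 -0.8 -0.1] w 0.0112
shift [-0.0006 -0.002   0.0069]
turn [-0.0036 -0.0009 -0.679 ]
turn [-1.1000e-03  4.6000e-03  2.4626e+00]
[-0.19916397  0.47991051  0.47440774  1.5276394  -0.22540568  1.19048023
  1.21322598]
```

>>> step_arm(
  increments=[
    [[0, -0.002, 0.007], [0, 0, -0.679]],
    [[0, -0.002, 0.007], [0, 0, -0.679]],
    [[0, -0.002, 0.007], [0, 0, -0.679]],
    [[0, -0.002, 0.007], [0, 0, -0.679]],
    [[0, -0.002, 0.007], [0, 0, -0.679]],
  ],
)

```text
time: 5.85
ee_pos: [0.6324, -0.1452, 0.1199]
eef_rot: [-0.007, 1.0, -0.001, -0.001]
ft_force: [0.7, 0.3, -0.1]
width: 0.0002
```

>>> step_arm(
  increments=[
    [[0, 0, 0], [0, 0, 0]],
  ],
)

```text
time: 5.95
ee_pos: [0.6322, -0.1441, 0.1199]
eef_rot: [-0.008, 1.0, -0.001, -0.001]
ft_force: [0.4, 0.4, -0.7]
width: 0.0006
```

Run:
```python
from h import *
go([.633,-.147,.021],np.pi/2+.008)
c=snap('side','side4');snap('top','top4')
a=c['pixels'][150:350,200:420]; cv2.imwrite('pics/cs4.png',cv2.resize(a,None,fx=3,fy=3,interpolation=cv2.INTER_CUBIC))
print(proj(c,[[.633,-.147,.12],[.633,-.147,.021]]))
```

```text
t 5.95 pos [ 0.6322 -0.1441  0.1199] F [ 0.4  0.4 -0.7] w 0.0006
shift [-0.0009 -0.0026  0.099 ]
turn [-0.0028 -0.0019  0.0087]
turn [ 3.0000e-03 -4.4000e-03 -3.1329e+00]
[[307.53474271 227.12888767]
 [306.36334286 246.18232459]]
```

View pics/cs4.png

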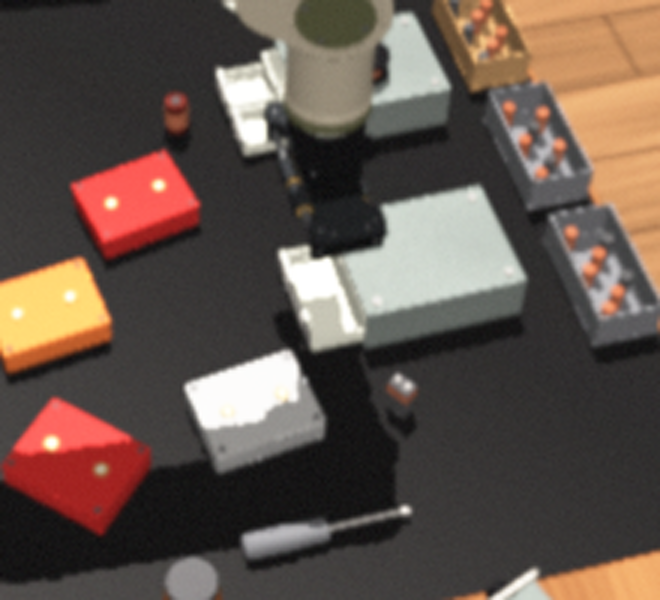

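View pics/top4.png

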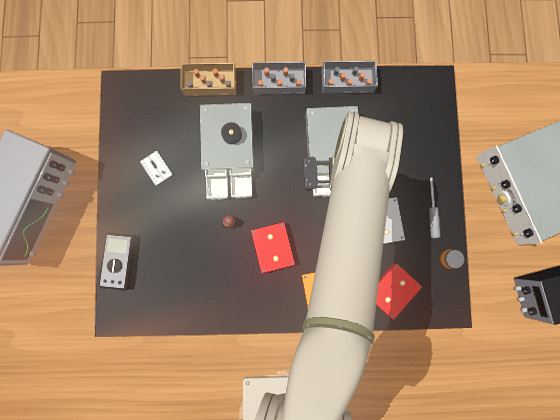

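In the side crop the silver box is at (255,405), well clear of the scoop at (325,300). The gripper is above the scoop. I'll lower the fingertips into it.

>>> step_arm(
  increments=[
    [[-0.001, -0.002, 0.03], [0, 0, 0]],
    [[-0.001, -0.002, 0.055], [0, 0, 0]],
    [[-0.001, -0.002, 0.075], [0, 0, 0]],
    [[-0.001, -0.002, 0.09], [0, 0, 0]],
    [[-0.001, -0.002, 0.099], [0, 0, 0]],
  ],
)

```text
time: 6.55
ee_pos: [0.6327, -0.1458, 0.0197]
eef_rot: [-0.006, 1.0, -0.001, -0.002]
ft_force: [0.9, -0.3, -0.2]
width: 0.0002
```

Run:
```python
from h import *
go([.6,-.1475,.021],np.pi/2+.008)
c=snap('side','side5');snap('top','top5')
a=c['pixels'][150:350,200:420]; cv2.imwrite('pics/cs5.png',cv2.resize(a,None,fx=3,fy=3,interpolation=cv2.INTER_CUBIC))
```

```text
t 6.55 pos [ 0.6327 -0.1458  0.0197] F [ 0.9 -0.3 -0.2] w 0.0002
shift [ 0.0327 -0.0013 -0.0012]
turn [-0.0025 -0.0032  0.0043]
turn [ 0.0051 -0.004  -3.1373]
```

View pics/cs5.png

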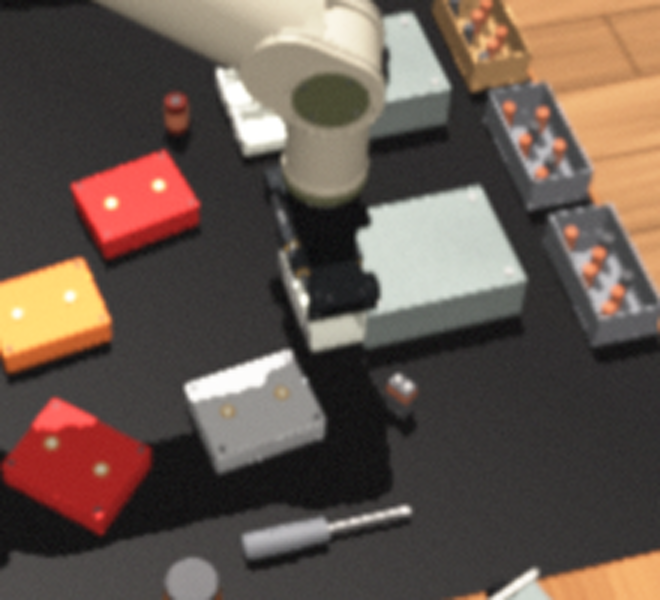

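The fingertips are inside the scoop and there is no contact force. I'll pull along -x, which is tool +x.

>>> step_arm(
  increments=[
    [[0.006, -0.001, 0], [0, 0, 0]],
    [[0.012, -0.001, 0], [0, 0, 0]],
    [[0.018, -0.001, 0], [0, 0, 0]],
    [[0.024, -0.001, 0], [0, 0, 0]],
    [[0.03, -0.001, 0], [0, 0, 0]],
  ],
)

```text
time: 7.15
ee_pos: [0.6026, -0.1477, 0.0208]
eef_rot: [-0.006, 1.0, -0.001, -0.001]
ft_force: [2.7, -1.8, 0.9]
width: 0.0003
```

>>> step_arm(
  increments=[
    [[0.008, 0, 0], [0, 0, 0]],
    [[0.016, 0, 0], [0, 0, 0]],
    [[0.024, 0, 0], [0, 0, 0]],
    [[0.032, 0, 0], [0, 0, 0]],
    [[0.04, 0, 0], [0, 0, 0]],
  ],
)

```text
time: 7.65
ee_pos: [0.562, -0.1484, 0.021]
eef_rot: [-0.006, 1.0, -0.002, -0.001]
ft_force: [2.9, -2.3, 0.9]
width: 0.0006
```

Run:
```python
from h import *
go([.52,-.1475,.021],np.pi/2+.008)
c=snap('side','side6');snap('top','top6')
a=c['pixels'][150:350,200:420]; cv2.imwrite('pics/cs6.png',cv2.resize(a,None,fx=3,fy=3,interpolation=cv2.INTER_CUBIC))
```

```text
t 7.65 pos [ 0.562  -0.1484  0.021 ] F [ 2.9 -2.3  0.9] w 0.0006
shift [0.042  0.0014 0.    ]
turn [-0.0031 -0.0018  0.0041]
turn [ 2.9000e-03 -4.9000e-03 -3.1375e+00]
```

View pics/cs6.png

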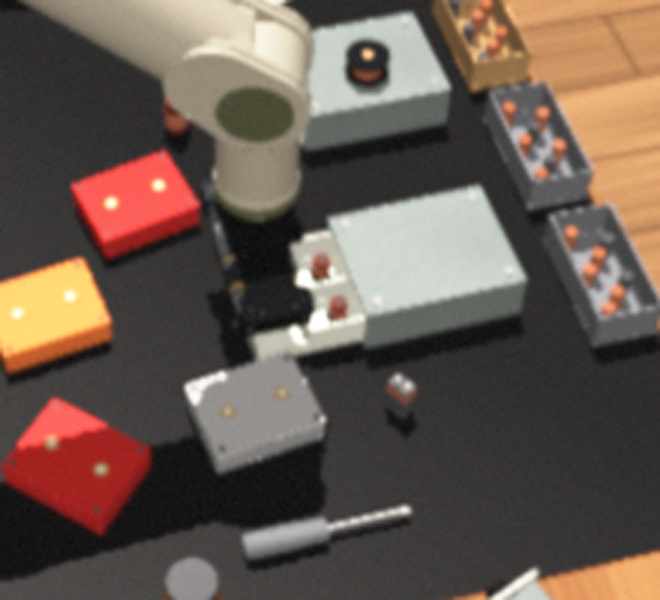

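Run:
```python
from h import *
s=load('side6')
U=lambda l:np.array(l,float)/3+[200,150]
print('drawer',plane(s,U([(254,340),(363,312)]),.03).round(3))
P=plane(s,U([(187,384),(291,351),(324,418),(220,470)]),.037);print('box(last z .003?)',P.round(3))
```

```text
drawer [[ 0.545 -0.203  0.03 ]
 [ 0.668 -0.195  0.03 ]]
box(last z .003?) [[ 0.463 -0.246  0.037]
 [ 0.578 -0.231  0.037]
 [ 0.59  -0.319  0.037]
 [ 0.473 -0.353  0.037]]
```

View pics/top6.png

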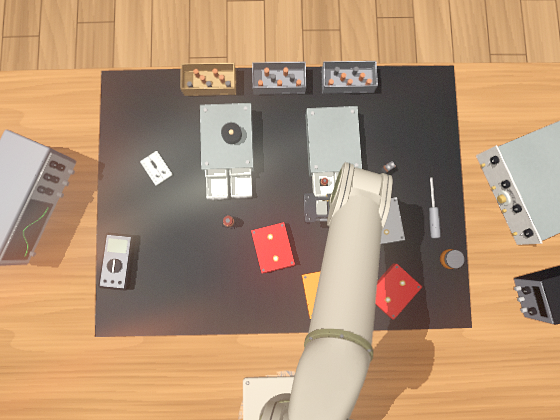

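The side view shows the drawer edge at y ≈ -0.203 and the box edge at y ≈ -0.231 or further out, so there is a clear gap. The drawer is following the fingertip with a pull of about 3 N.

>>> step_arm(
  increments=[
    [[0.008, 0.001, 0], [0, 0, 0]],
    [[0.016, 0.001, 0], [0, 0, 0]],
    [[0.024, 0.001, 0], [0, 0, 0]],
    [[0.031, 0.001, 0], [0, 0, 0]],
    [[0.036, 0.001, 0], [0, 0, 0]],
  ],
)

```text
time: 8.25
ee_pos: [0.5243, -0.1477, 0.0208]
eef_rot: [-0.006, 1.0, -0.001, -0.002]
ft_force: [1.8, -2.0, -0.5]
width: 0.0004
```

>>> step_arm(
  increments=[
    [[0.003, 0, 0], [0, 0, 0]],
    [[0.006, 0, 0], [0, 0, 0]],
    [[0.008, 0, 0], [0, 0, 0]],
  ],
)

```text
time: 8.55
ee_pos: [0.5231, -0.1474, 0.0221]
eef_rot: [-0.007, 1.0, -0.002, 0.005]
ft_force: [35.5, -2.9, -25.6]
width: 0.0003
```

The force rose to 35 N, so the drawer is at its stop. I'll ease off, back away from the lip inside the trough, and lift out.

>>> step_arm(
  increments=[
    [[-0.004, 0, 0], [0, 0, 0]],
    [[-0.01, 0, 0], [0, 0, 0]],
    [[-0.012, 0, 0], [0, 0, 0]],
    [[-0.012, 0, -0.02], [0, 0, 0]],
    [[-0.012, 0, -0.06], [0, 0, 0]],
  ],
)

```text
time: 9.05
ee_pos: [0.5316, -0.1465, 0.0799]
eef_rot: [-0.007, 1.0, -0.002, 0.002]
ft_force: [1.1, 0.6, 0.1]
width: 0.0005
```

Run:
```python
from h import *
go([.5,.25,.2])
```

```text
t 9.05 pos [ 0.5316 -0.1465  0.0799] F [1.1 0.6 0.1] w 0.0005
shift [ 0.026   0.3964 -0.1217]
```

>>> step_arm(
  increments=[
    [[0, 0, -0.05], [0, 0, 0]],
    [[0, 0, -0.1], [0, 0, 0]],
    [[0.02, 0.05, -0.12], [0, 0, 0]],
    [[0.03, 0.1, -0.12], [0, 0, 0]],
    [[0.03, 0.15, -0.12], [0, 0, 0]],
  ],
)

```text
time: 9.55
ee_pos: [0.4982, -0.0035, 0.2002]
eef_rot: [-0.006, 1.0, -0.002, 0.002]
ft_force: [1.8, 0.8, -1.2]
width: 0.0003
```

>>> step_arm(
  increments=[
    [[0.02, 0.3, 0], [0, 0, 0]],
    [[0.02, 0.3, 0], [0, 0, 0]],
    [[0.02, 0.3, 0], [0, 0, 0]],
    [[0.02, 0.3, 0], [0, 0, 0]],
    [[0.02, 0.3, 0], [0, 0, 0]],
  ],
)

```text
time: 10.05
ee_pos: [0.4781, 0.2463, 0.1989]
eef_rot: [-0.005, 1.0, -0.002, 0.001]
ft_force: [1.5, -1.0, 0.1]
width: 0.0007
```

>>> step_arm(
  increments=[
    [[0, 0.1, 0], [0, 0, 0]],
    [[0, 0.1, 0], [0, 0, 0]],
    [[0, 0.1, 0], [0, 0, 0]],
    [[0, 0.1, 0], [0, 0, 0]],
  ],
)

```text
time: 10.45
ee_pos: [0.476, 0.3471, 0.1974]
eef_rot: [-0.006, 1.0, -0.003, 0.0]
ft_force: [0.1, -0.7, -0.6]
width: 0.0005
```

Run:
```python
from h import *
c=snap('top','top7');snap('side','side7')
a=c['pixels'][90:330,230:480]; cv2.imwrite('pics/ct7.png',cv2.resize(a,None,fx=3.0,fy=2.5,interpolation=cv2.INTER_CUBIC)[:600,:800])
```

```text
(no output)
```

View pics/ct7.png

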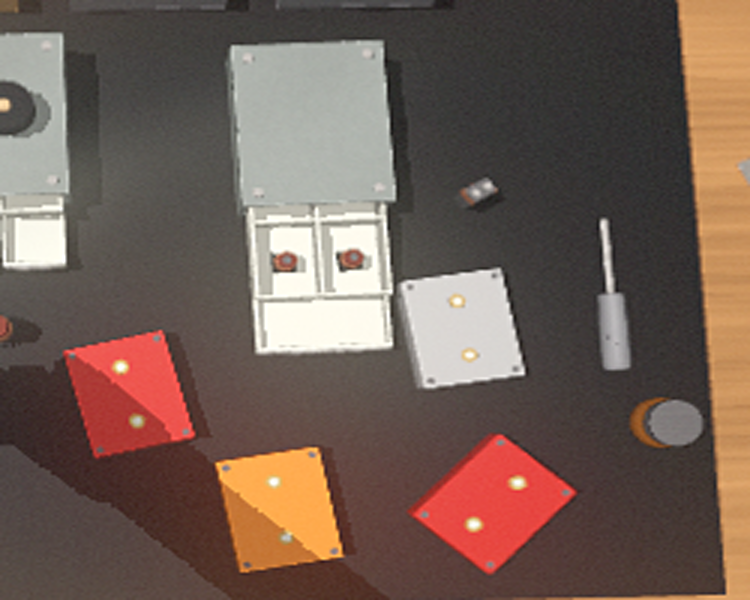

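View pics/top7.png

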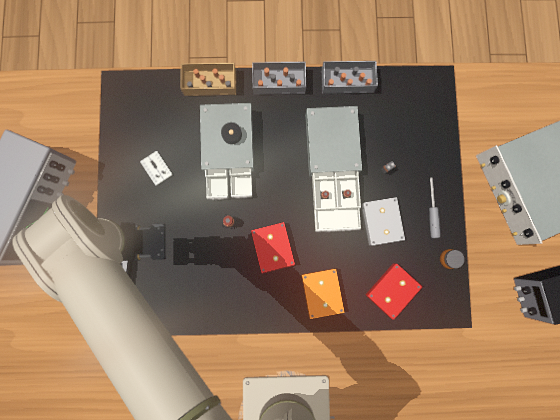

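Run:
```python
from h import *
t=load('top7')
T=lambda l:np.array(l,float)/[3,2.5]+[230,90]
P=plane(t,T([(401,283),(500,269),(524,375),(424,388)]),.037);print(P.round(4),P.mean(0))
L=plane(t,T([(256,352),(393,347)]),.035);print('lip front',L.round(4))
B=(P.mean(0)-[.7517,-.1446,0]);c,s=np.cos(.006),np.sin(.006);print('box in unit',c*B[0]+s*B[1],-s*B[0]+c*B[1])
print('out by vs start', .6027-L[:,0].mean())
print(r.read_state()['time'])
```

```text
[[ 0.5783 -0.2237  0.037 ]
 [ 0.592  -0.3157  0.037 ]
 [ 0.4751 -0.3318  0.037 ]
 [ 0.4631 -0.2397  0.037 ]] [ 0.52712186 -0.27771134  0.037     ]
lip front [[ 0.5056 -0.0888  0.035 ]
 [ 0.5083 -0.2138  0.035 ]]
box in unit -0.22537276275600346 -0.13176148026842377
out by vs start 0.09574892504483401
10.55
```

Run:
```python
from h import *
a=load('side0')['pixels'][220:280,270:340];b=load('side7')['pixels'][220:280,250:320]
f=lambda x:cv2.resize(x,None,fx=5.6,fy=5.6,interpolation=cv2.INTER_CUBIC)
cv2.imwrite('pics/cmp.png',np.hstack([f(a),f(b)]))
```

```text
(no output)
```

View pics/cmp.png

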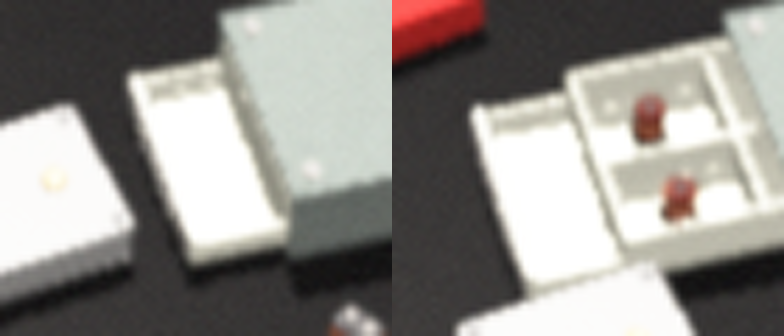

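Run:
```python
from h import *
s=load('side0')
A=plane(s,np.array([(128,76),(188,244)])/5.6+[270,220],.035);B=plane(s,np.array([(80,107),(133,276)])/5.6+[250,220],.035)
print(A.round(4),B.round(4),(A-B).round(4))
```

```text
[[ 0.6001 -0.0958  0.035 ]
 [ 0.6024 -0.2219  0.035 ]] [[ 0.5025 -0.0962  0.035 ]
 [ 0.5053 -0.221   0.035 ]] [[ 0.0976  0.0004  0.    ]
 [ 0.0971 -0.0009  0.    ]]
```

Run:
```python
from h import *
print(r.close_job())
```

```text
the job is handed in; nothing more can be done
None
```

I slid the silver project box aside flat along the mat. Then I hooked the shut fingertips behind the wide drawer's lip, drew it out to its stop, and handed the job in at about 10.6 s of the 42 s. Handing in reports no verdict.

**Checks on the last pictures:**
- **Box:** its centre is at y ≈ -0.132 m in the wide unit's frame (limit -0.09). It was at rest in the last picture and about 10 mm or more clear of the drawer's side.
- **Drawer:** the pull took about 3 N, then jumped to about 35 N at the stop. Its travel measures 95.7 mm from the top view and about 97 mm from the side view, plus whatever it was out at the start. The limit is 94 mm, so the top-view figure is close, but the force jump supports the drawer being at its stop.
- **Everything else:** the narrow drawers, the bystanders in view and the look-alike boxes look unmoved in the pictures. I did not measure them. In the last top view the arm mostly hid the meter, but I never went near it with the tool low.

**Disagreements:**
- **Side view offset:** it read points about 6–8 mm further towards -y than the top view, and heights worked out from the two views together came out too low, by up to about 23 mm at one lip corner. I relied on the top view cast onto the stated heights, where the measured sizes matched to about 2–3 mm.
- **Force at the stop:** the reading there also had a downward part of about 26 N, which vanished once I eased off.

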